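# Set out the filter test chain

## Task

Set out the test chain on the row of three carrier pads, each part upright and centred on its pad: the attenuator on the end pad next to the source block (the block with the brass jack), lying along the row; the filter module on the middle pad; the dummy load on the other end pad, so that the module is between the two. Then stand the heatsink, fins up, centred squarely on top of the filter module with their long sides parallel. Leave the flux tin where it is.

Things in the scene. Friction and masses are not known exactly. Their poses are not given: they have to be found in the camera images.
- attenuator: Loose coaxial attenuator, a silvery and blue-banded round barrel 54 mm long and 17 mm across, lying down. Origin: centre of its underside; its x axis runs along its length, z up. Its collider is a box 54 x 16 x 17 mm, so it does not roll. 0.03 kg.
- filter_module: Loose filter module: white metal can on a green circuit board, 30 x 42 x 17 mm, lying board down. Origin: centre of its underside; its y axis runs along the 42 mm side, x across (30 mm); z up. Solid up to a flat top 16 mm above the origin. 0.03 kg.
- heatsink: Loose silvery finned heatsink, 34 x 50 x 26 mm, fins up. Origin: centre of its underside; its y axis runs along the 50 mm side, x across (34 mm); z up. Collides as a full box. 0.045 kg.
- dummy_load: Loose coaxial dummy load: dark upright metal cylinder with cooling rings, 36 mm diameter and 34 mm high, and a small 12 mm plug 8 mm high on its top. Origin: centre of its underside; z up. 0.09 kg.
- flux_pot: Loose round flux tin, white with a yellow lid, 46 mm across, 22 mm high: a bystander among the parts, to be left where it is. Origin: centre of its underside; z up.
- pad_middle: Fixed square aluminium carrier pad with a flush dark rubber face, 76 x 76 x 5 mm. Origin: centre of its underside (top face 5 mm above it); z up. The middle pad of the row. The row of three pads runs along this pad's y axis (the pads about 100 mm apart, centre to centre).
- pad_left: Fixed square aluminium carrier pad with a flush dark rubber face, 76 x 76 x 5 mm. Origin: centre of its underside (top face 5 mm above it); z up. The pad at the robot's left (+y) end of the row.
- pad_right: Fixed square aluminium carrier pad with a flush dark rubber face, 76 x 76 x 5 mm. Origin: centre of its underside (top face 5 mm above it); z up. The pad at the robot's right (-y) end of the row.
- source_block: Fixed aluminium source block, 50 x 40 x 30 mm, with an upright brass coaxial jack on its top (48 mm high in all). It stands just beyond one end pad of the row, about 88 mm from that pad's centre; which end differs from start to start. Origin: centre of its underside.
- end_stop: Fixed plain low aluminium block, 50 x 40 x 18 mm, with two dark screw heads and no jack (20 mm high in all), just beyond the other end pad of the row. Origin: centre of its underside.
Things that resemble listed ones, but are neither listed nor needed, are in the scene too. What is shaped like the heatsink but blue or purple is not meant. What is meant by the attenuator is not red, and is the smaller of those in its own colour.

How it is judged:
At the end, for the whole second after the job is handed in: Attenuator on the end pad by the source block (along the row within 0.35 rad), filter module on the middle pad, dummy load on the other end pad, each within 13 mm of centre; heatsink on the module within 10 mm and 0.26 rad; all level within 0.15 rad, released and at rest (((horizontal distance between source_block and pad_left below 0.12 m and horizontal distance between attenuator and pad_left below 0.013 m and z of attenuator in the frame of pad_left between 0.001 and 0.01 m and horizontal distance between dummy_load and pad_right below 0.013 m and z of dummy_load in the frame of pad_right between 0.001 and 0.01 m) or (horizontal distance between source_block and pad_right below 0.12 m and horizontal distance between attenuator and pad_right below 0.013 m and z of attenuator in the frame of pad_right between 0.001 and 0.01 m and horizontal distance between dummy_load and pad_left below 0.013 m and z of dummy_load in the frame of pad_left between 0.001 and 0.01 m)) and horizontal distance between filter_module and pad_middle below 0.013 m and z of filter_module in the frame of pad_middle between 0.001 and 0.01 m and horizontal distance between heatsink and filter_module below 0.01 m and z of heatsink in the frame of filter_module between 0.012 and 0.022 m and angle between the y axis of heatsink and the y axis of filter_module, either way round below 0.26 rad and angle between the x axis of attenuator and the y axis of pad_middle, either way round below 0.35 rad and angle between each of attenuator, filter_module, heatsink, dummy_load's own z axis and vertical below 0.15 rad and linear speed of each of attenuator, filter_module, heatsink, dummy_load below 0.02 m/s and angular speed of each of attenuator, filter_module, heatsink, dummy_load below 0.2 rad/s); the robot touches nothing.
It fails at once if the flux tin is moved more than 15 mm (distance of flux_pot from where it was at the start of the episode above 0.015 m).
It also fails if it takes over 107 s, if anything falls off the work surface, if the arm or the gripper's body presses on something with over 40 N, if the wrist force passes 120 N, or if a joint passes its speed limit or range.

## Robot

A 6-joint arm with a two-finger parallel gripper is mounted at the origin on a cart in front of the work surface, level with it; the furniture and walls round the work are solid. World frame = base frame: x ahead of the robot, y to its left, z up, the work surface at z = 0. Lengths are in m, angles in rad, forces in N, time in s.
With the tool pointing down it reaches from about 0.25 to 0.725 m from the base axis. Payload 9.7 kg.
Tool frame: the origin (TCP) lies midway between the tips of the shut fingers; the grasp point (between the pads) lies 19 mm behind it; z points along the fingers, y is the line along which they close (so a half turn about z gives the same grasp; the last joint's range is limited). The gripper opens to 85 mm and grips with 20 to 120 N. Pads are 22 mm wide; open, the fingers measure 114 mm over their backs; the gripper's body (76 mm by 85 mm) begins 54 mm behind the grasp point. The pads swing forward as they close: fully open they stand 13 mm farther back than shut.
Start: joints at [-1.328, 0.087, 0.176, 1.66, 0, 1.571], TCP at [0.132, -0.534, 0.231] pointing down, gripper open.
Joint ranges: [-3.13, 3.13], [-0.85, 1.81], [-1.15, 1.24], [-2.2, 2.28], [-1.44, 1.52], [-3.14, 3.14]. Speed limits (rad/s): [2.22, 2.22, 2.57, 3.14, 3.14, 3.14].

## Interface

Orientations are given as [roll, pitch, yaw] about the fixed x, y, z axes, in that order (R = Rz(yaw) Ry(pitch) Rx(roll)).
In Python, from station import ctrl gives the robot as it stands.
- The arm moves only by the tool play_rows, never from a script. Its argument "series" is a list of rows, each a list of 7 numbers: the shift along the tool's x, y, z in mm, then the turn, a rotation vector about the tool's x, y, z in rad, then the opening, from 0 (shut) to 1 (fully open). In form: [[dx, dy, dz, wx, wy, wz, gripper], ...]. A call has 1 to 5 rows; each row is the pose to reach, as a shift and turn from the pose commanded when the call began, along the tool's axes at that moment; what a row does not reach only later rows make up. A row lasts 1/8 s, in which the tool goes at most 62.5 mm and 10.7 degrees, less where a joint would pass 70% of its speed; a pose out of reach is approached as far as the arm can. A call with a gripper value outside its range is refused whole. The fingers move at their own pace and stop on an object; "newtons" is the grip in N (left out, the last holds). Time passes only in rows, so rows that repeat a pose let the fingers close. It gives the time, the measured TCP pose, the force, the opening and the grip force at its end, in the units of the state.
- ctrl.sense(): the state, without advancing time (a new reading comes with each control period).
- ctrl.capture(name): name is "scene" or "top" or "wrist"; returns a dict with "frame" (480x640x3 uint8, blue, green, red), "intrinsics" (3x3 intrinsics, pixels), "cam_to_world" (4x4, takes a point from camera to world coordinates); the wrist camera has in their place "hand_eye" (4x4, takes a point from camera to tool coordinates, whose origin is the TCP and whose axes are the flange's). Camera axes: x right, y down, z forward; pixel columns grow to the right and rows downward; lengths in m; the calibration is good to about 2 mm. A picture is of the moment at which its call begins: read the wrist's pose just before it. There is no depth.
- ctrl.close_job(): hands the job in; it is judged then, once.
The state is a dict: "time": time; "q": joint angles; "qvel": joint speeds; "tau": joint torques, N m; "eef_pos": TCP position; "ee_rot": TCP orientation; "wrist_force": force on the tool from outside, world axes, zero at the start; "wrist_torque": the same for the moment, N m; "gripper_width": finger opening in m; "finger_force": force on a finger pad.
Only numpy, scipy, OpenCV 4.12 (cv2) and the standard library are available. Lean on these libraries where they do the work, as an engineer would, in place of code of your own. Each camera call takes 0.05 s, during which the arm holds its last target. There are 200 camera calls.

## Working session

There is one attempt and no reset: what is moved stays moved. The work goes in short steps, Python scripts to look and compute and a tool call to move; the robot and the scene stay as the last step left them, time stands still between calls to the robot, and variables do not carry over. Pictures are saved under pics/ and viewed, at most 14 in all, crops included, and the job is handed in when it is done.

Besides the shell and the picture viewer there is one more tool, called after ">>>" by a JSON object that holds its "op" and its "data", one argument or row to a line. play_rows: Moves the arm, as the interface text tells. Its arguments: {"type":"object","properties":{"series":{"type":"array"},"newtons":{"type":"number"}},"required":["series"]}

```bash
ls; mkdir -p pics
python3 - <<'E'
from station import ctrl
import cv2,pickle
d={}
for n in("scene","top"):
    c=ctrl.capture(n);cv2.imwrite(f"pics/{n}0.png",c["frame"]);d[n]=c
    print(n,c["intrinsics"].round(1).tolist(),c["cam_to_world"].round(4).tolist())
pickle.dump(d,open("cap0.pkl","wb"))
s=ctrl.sense();print(s)
E
```

```text
pics
scene [[541.0, 0.0, 328.2], [0.0, 541.0, 235.7], [0.0, 0.0, 1.0]] [[-0.8269, -0.2406, 0.5082, -0.0862], [-0.5622, 0.3334, -0.7568, 0.9207], [0.0126, -0.9115, -0.411, 0.5131], [0.0, 0.0, 0.0, 1.0]]
top [[454.7, 0.0, 310.1], [0.0, 454.7, 227.3], [0.0, 0.0, 1.0]] [[-0.0248, -0.9812, 0.1916, 0.3464], [-0.9997, 0.0247, -0.0028, 0.0464], [-0.0019, -0.1916, -0.9815, 0.8631], [0.0, 0.0, 0.0, 1.0]]
{'time': 0.1, 'q': array([-1.32796460e+00,  8.74072310e-02,  1.75195277e-01,  1.65983186e+00,
       -2.11474652e-06,  1.57082834e+00]), 'qvel': array([-0.00033897, -0.00095233,  0.00309309, -0.00024089, -0.00029051,
       -0.00065014]), 'tau': array([-1.41759145e-03, -5.21560514e+01,  4.65654230e+01,  1.61026453e-02,
       -8.51222990e-05, -3.34756809e-07]), 'eef_pos': array([ 0.13219394, -0.53364486,  0.23064351]), 'ee_rot': array([-3.14034517e+00,  2.15467875e-06,  2.42799716e-01]), 'wrist_force': array([ 0.16842571, -0.10573065,  0.11134817]), 'wrist_torque': array([ 0.04503195,  0.01976684, -0.05612839]), 'finger_force': 0.0, 'gripper_width': 0.08510390366591535}
```

View pics/scene0.png

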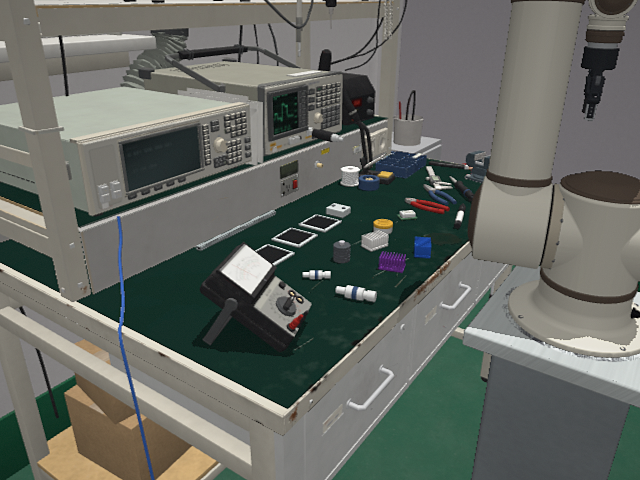

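View pics/top0.png

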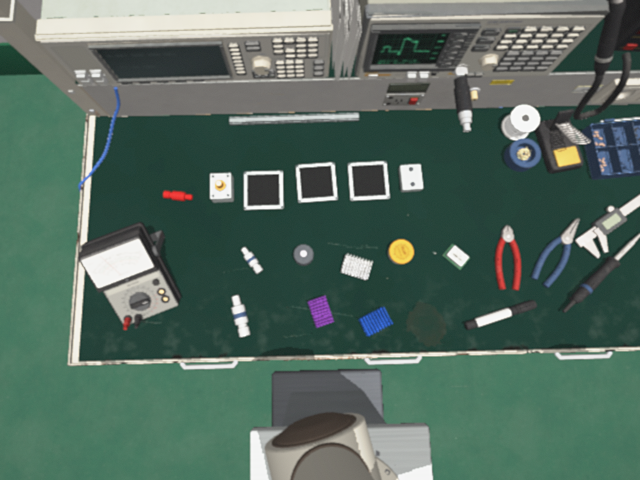

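The source block is at the left (220,187) and the pads are at (264,190), (317,183) and (368,181). The small attenuator is at (252,260), the dummy load at (303,254), the silver heatsink at (357,266), the flux tin at (401,251) and the filter at (457,256). I'll segment these next.

```bash
cat > h.py <<'E'
import numpy as np,cv2
def proj(c,P):
    M=np.linalg.inv(c["cam_to_world"]); p=(M[:3,:3]@np.atleast_2d(P).T+M[:3,3:]); u=c["intrinsics"]@p; return (u[:2]/u[2]).T
def ray(c,uv,z):
    T=c["cam_to_world"]; r=T[:3,:3]@np.linalg.inv(c["intrinsics"])@[uv[0],uv[1],1]; o=T[:3,3]
    return o+r*(z-o[2])/r[2]
def yaw(a): return np.array([[np.cos(a),-np.sin(a)],[np.sin(a),np.cos(a)]])
E
python3 - <<'E'
import pickle;from h import *
d=pickle.load(open("cap0.pkl","rb"));f=d["top"]["frame"]
cr=f[155:290,190:490];cv2.imwrite("pics/c1.png",cv2.resize(cr[:, :],None,fx=2.66,fy=2.66,interpolation=cv2.INTER_CUBIC))
g=f.astype(int);b=g[...,0];gr=g[...,1];r=g[...,2]
m=((r>75)|((r>45)&(gr-r<8))).astype(np.uint8)
n,L,S,C=cv2.connectedComponentsWithStats(m)
for i in range(1,n):
    x,y,w,h,a=S[i]
    if a>60 and 150<x<480 and 155<y<345:
        pts=np.argwhere(L==i)[:,::-1].astype(np.float32)
        print(S[i],C[i].round(1),cv2.minAreaRect(pts), ray(d["top"],cv2.minAreaRect(pts)[0],0.005).round(4))
E
```

```text
[ 295  161   43   42 1604] [316. 182.] ((316.067626953125, 181.87940979003906), (39.6520881652832, 41.10932922363281), 85.60128784179688) [0.6043 0.03   0.005 ]
[ 347  160   44   42 1616] [368.2 180.4] ((368.3396911621094, 180.27415466308594), (39.69608688354492, 41.63391876220703), 86.633544921875) [ 0.6049 -0.0726  0.005 ]
[399 163  25  29 651] [410.8 177.2] ((410.8551940917969, 177.26206970214844), (28.069374084472656, 23.751007080078125), 85.2363510131836) [ 0.609  -0.1564  0.005 ]
[ 243  170   41   41 1619] [263.  189.8] ((263.0, 190.0), (40.0, 40.0), 90.0) [0.5904 0.1341 0.005 ]
[209 172  25  31 732] [221.  186.9] ((221.0, 187.0), (30.0, 24.0), 90.0) [0.5986 0.2163 0.005 ]
[162 190  32  12 297] [177.  195.3] ((177.5, 195.5), (11.0, 31.0), 90.0) [0.5835 0.3009 0.005 ]
[387 238  28  27 584] [400.7 251.1] ((400.5, 251.0), (26.0, 27.0), 90.0) [ 0.4636 -0.1269  0.005 ]
[293 244  21  22 339] [303.2 254.2] ((303.2500305175781, 254.25003051757812), (20.50609588623047, 19.798988342285156), 45.0) [0.462  0.0582 0.005 ]
[443 245  27  24 374] [456.4 256. ] ((456.3353271484375, 255.85884094
[... 182 characters left out ...]
3876342773, 10.816654205322266), 56.3099365234375) [0.4543 0.1577 0.005 ]
[340 253  34  28 630] [356.2 266.5] ((356.1343688964844, 266.5391845703125), (30.0, 21.43999671936035), 16.260204315185547) [ 0.4361 -0.0412  0.005 ]
[231 294  20  44 517] [239.8 316.5] ((239.61767578125, 315.4706115722656), (43.413875579833984, 14.55213737487793), 75.96376037597656) [0.3507 0.1786 0.005 ]
[307 295  28  33 600] [320.3 311.1] ((320.3500061035156, 311.050048828125), (29.4091796875, 20.238576889038086), 71.56504821777344) [0.355  0.0288 0.005 ]
[466 300  71  30 693] [499.9 314.6] ((500.8500061035156, 314.04998779296875), (10.751742362976074, 73.04859924316406), 71.56505584716797) [ 0.3413 -0.3052  0.005 ]
```

View pics/c1.png

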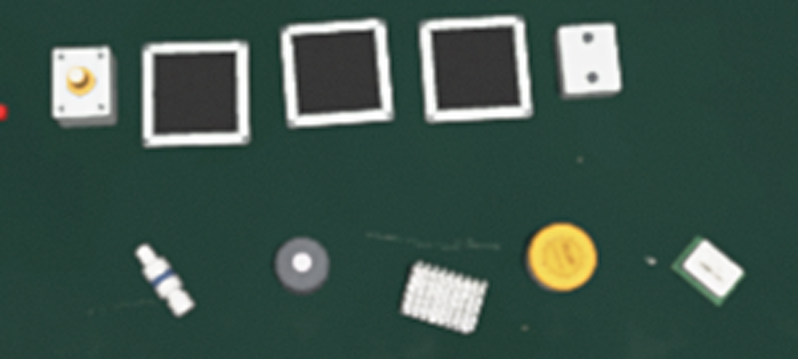

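```bash
cat >> h.py <<'E'
from scipy.optimize import minimize
def hull(kind,x,y,a,z0):
    dx,dy,h=kind
    if dx==dy and dx in(.036,.046,): 
        t=np.linspace(0,6.283,40); q=np.c_[np.cos(t),np.sin(t)]*dx/2
    else: q=np.array([[1,1],[1,-1],[-1,-1],[-1,1]])*[dx/2,dy/2]
    q=q@yaw(a).T+[x,y]
    return np.r_[np.c_[q,np.full(len(q),z0)],np.c_[q,np.full(len(q),z0+h)]]
def fit(c,mask,kind,z0,angs=np.linspace(0,np.pi,9)[:-1],x0=None):
    "silhouette fit of a box: mask holds the object's pixels; returns x,y,yaw,IoU"
    k=4; ys,xs=np.nonzero(mask); ox,oy=xs.min()-15,ys.min()-15
    m=np.clip(cv2.resize(mask[oy:ys.max()+16,ox:xs.max()+16].astype(np.float32),None,fx=k,fy=k,interpolation=cv2.INTER_LINEAR),0,1)>.5
    def f(p):
        uv=(proj(c,hull(kind,*p,z0))-[ox,oy]+.5)*k-.5
        g=np.zeros(m.shape,np.uint8); cv2.fillConvexPoly(g,cv2.convexHull(np.round(uv*16).astype(np.int32)),1,shift=4); g=g>0
        return 1-(g&m).sum()/(g|m).sum()
    s=ray(c,((xs.min()+xs.max())/2,(ys.min()+ys.max())/2),z0+kind[2]/2)[:2] if x0 is None else x0
    best=min((minimize(f,[*s,a],method="Nelder-Mead",options=dict(initial_simplex=[[*s,a],[s[0]+.006,s[1],a],[s[0],s[1]+.006,a],[*s,a+.25]],xatol=1e-4,fatol=1e-4)) for a in angs),key=lambda r:r.fun)
    return np.r_[best.x,1-best.fun].round(4)
K=dict(att=(.054,.017,.017),filt=(.030,.042,.017),heat=(.034,.050,.026),load=(.036,.036,.034),flux=(.046,.046,.022),pad=(.076,.076,.005))
def fg(f,bg=None,t=40):
    f=cv2.GaussianBlur(f,(3,3),0).astype(int)
    bg=np.median(f.reshape(-1,3),0) if bg is None else bg
    return (np.abs(f-bg).sum(2)>t)
def comp(m,uv,r=30):
    n,L=cv2.connectedComponents(m.astype(np.uint8)); u,v=map(int,uv); w=L[v-r:v+r,u-r:u+r]; 
    i=np.bincount(w[w>0]).argmax() if L[v,u]==0 else L[v,u]; o=(L==i).astype(np.uint8)
    cs,_=cv2.findContours(o,cv2.RETR_EXTERNAL,cv2.CHAIN_APPROX_NONE); cv2.drawContours(o,cs,-1,1,-1); return o
E
python3 - <<'E'
import pickle;from h import *
d=pickle.load(open("cap0.pkl","rb"));c=d["top"];f=c["frame"]
bg=np.median(f[205:235,200:480].reshape(-1,3),0);print(bg)
m=fg(f,bg)
R={}
for n,k,uv in [("att","att",(251,260)),("filt","filt",(456,256)),("heat","heat",(356,266)),("load","load",(303,254)),("flux","flux",(401,251)),("padL","pad",(244,190)),("padM","pad",(297,183)),("padR","pad",(349,181))]:
    o=comp(m,uv); R[n]=fit(c,o,K[k],0); print(n,o.sum(),R[n])
pickle.dump(R,open("R.pkl","wb"))
E
```

```text
[58. 67. 37.]
att 327 [0.4529 0.1561 0.6158 0.8439]
filt 440 [ 0.4511 -0.2305  2.3944  0.9608]
heat 686 [ 0.4347 -0.0408 -0.2735  0.8226]
load 366 [0.4602 0.0578 2.149  0.9317]
flux 595 [ 0.4616 -0.1261  2.0357  0.909 ]
padL 1714 [0.5913 0.1339 1.5483 0.8833]
padM 1695 [0.6041 0.0299 1.6477 0.8801]
padR 1696 [ 0.6042 -0.0717  0.0427  0.8844]
```

```bash
cat >> h.py <<'E'
from scipy.spatial.transform import Rotation as Ro
def go(s,x,y,z,yw):
    R0=Ro.from_euler("xyz",s["ee_rot"]); t=Ro.from_euler("xyz",[np.pi,0,yw])
    d=R0.inv().apply(np.array([x,y,z])-s["eef_pos"])*1000
    return d.round(1).tolist()+(R0.inv()*t).as_rotvec().round(3).tolist()
def wcap(ctrl):
    s=ctrl.sense(); c=ctrl.capture("wrist"); T=np.eye(4); T[:3,:3]=Ro.from_euler("xyz",s["ee_rot"]).as_matrix(); T[:3,3]=s["eef_pos"]
    c["cam_to_world"]=T@c["hand_eye"]; return c
E
python3 -c "
from h import *
from station import ctrl
print(go(ctrl.sense(),.4511,-.2305,.16,.8236))"
```

```text
[382.4, -217.5, 70.9, -0.001, -0.0, -0.581]
```

>>> {"op": "play_rows", "data": {
  "series": [
    [382,-217,71,0,0,-0.58,0.9],
    [382,-217,71,0,0,-0.58,0.9],
    [382,-217,71,0,0,-0.58,0.9],
    [382,-217,71,0,0,-0.58,0.9],
    [382,-217,71,0,0,-0.58,0.9]
  ],
  "newtons": 30
}}

```text
time: 0.72
eef_pos: [0.357, -0.3198, 0.1809]
ee_rot: [3.142, 0.0, 0.823]
wrist_force: [0.1, -0.5, -0.7]
gripper_width: 0.077
finger_force: 0.0
```

>>> {"op": "play_rows", "data": {
  "series": [
    [129,8,21,0,0,0,0.9],
    [129,8,21,0,0,0,0.9],
    [129,8,21,0,0,0,0.9],
    [129,8,21,0,0,0,0.9]
  ]
}}

```text
time: 1.23
eef_pos: [0.4495, -0.2321, 0.1601]
ee_rot: [-3.141, 0.0, 0.824]
wrist_force: [0.0, -0.6, -0.0]
gripper_width: 0.0767
finger_force: 0.0
```

Run:
```python
from h import *
from station import ctrl
import pickle
c=wcap(ctrl);f=c["frame"];cv2.imwrite("pics/w1.png",f);pickle.dump(c,open("w1.pkl","wb"));s=ctrl.sense()
print(s["eef_pos"],s["ee_rot"],s["q"],c["cam_to_world"].round(3).tolist(),c["intrinsics"][0])
print(proj(c,hull(K["filt"],.4511,-.2305,2.3944,0)).round(0).tolist())
print(go(s,.4511,-.2305,.007,.8236))
```

```text
[ 0.44910435 -0.23275503  0.16041867] [-3.14128162e+00  4.27280401e-04  8.22704066e-01] [-4.77967293e-01 -3.32076777e-02 -8.37374573e-02  1.52068032e+00
 -3.28787533e-04  1.84092143e+00] [[0.733, -0.648, -0.207, 0.503], [-0.68, -0.699, -0.223, -0.175], [-0.001, 0.304, -0.953, 0.302], [0.0, 0.0, 0.0, 1.0]] [405.00126347   0.         316.88451966]
[[298.0, 241.0], [297.0, 188.0], [337.0, 188.0], [336.0, 241.0], [297.0, 248.0], [296.0, 192.0], [338.0, 192.0], [337.0, 248.0]]
[3.1, -0.0, 153.4, -0.0, 0.0, -0.001]
```

View pics/w1.png

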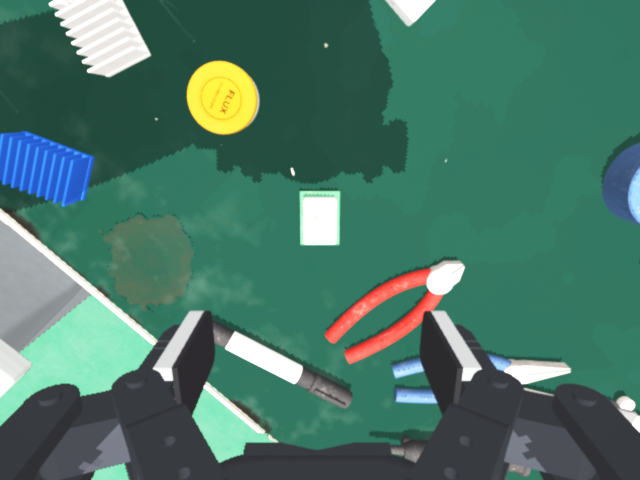

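The module is at (320,218), about 2 mm further along tool y than predicted, and the yaw is right. Descending.

>>> {"op": "play_rows", "data": {
  "series": [
    [3,2,100,0,0,0,0.65],
    [3,2,100,0,0,0,0.65],
    [3,2,154,0,0,0,0.65],
    [3,2,154,0,0,0,0.65],
    [3,2,154,0,0,0,0.65]
  ]
}}

```text
time: 1.9
eef_pos: [0.4535, -0.2327, 0.0087]
ee_rot: [3.14, -0.0, 0.821]
wrist_force: [-0.3, -0.3, -0.1]
gripper_width: 0.0556
finger_force: 0.0
```

>>> {"op": "play_rows", "data": {
  "series": [
    [0,0,0,0,0,0,0.2],
    [0,0,0,0,0,0,0.2],
    [0,0,0,0,0,0,0.2],
    [0,0,0,0,0,0,0.2],
    [0,0,0,0,0,0,0.2]
  ]
}}

```text
time: 2.52
eef_pos: [0.4542, -0.2324, 0.0089]
ee_rot: [3.138, -0.0, 0.823]
wrist_force: [-2.1, 0.0, 8.0]
gripper_width: 0.0287
finger_force: 29.4
```

>>> {"op": "play_rows", "data": {
  "series": [
    [0,0,-50,0,0,0,0.2],
    [0,0,-90,0,0,0,0.2],
    [0,0,-90,0,0,0,0.2]
  ]
}}

```text
time: 2.9
eef_pos: [0.4551, -0.2325, 0.1011]
ee_rot: [3.135, -0.002, 0.823]
wrist_force: [0.3, 0.1, -0.8]
gripper_width: 0.0291
finger_force: 30.5
```

Run:
```python
from h import *
from station import ctrl
s=ctrl.sense();print(s["eef_pos"],s["ee_rot"],s["gripper_width"],s["finger_force"])
print(go(s,.6041,.0299,.1,1.635))
c=wcap(ctrl);f=c["frame"];cv2.imwrite("pics/w2.png",f)
```

```text
[ 0.45511768 -0.23247865  0.1010915 ] [ 3.13453627e+00 -2.02086789e-03  8.22974075e-01] 0.029137349814795068 30.46063542366028
[293.7, -69.2, 1.2, 0.007, 0.001, -0.812]
```

>>> {"op": "play_rows", "data": {
  "series": [
    [294,-69,1,0.007,0,-0.812,0.2],
    [294,-69,1,0.007,0,-0.812,0.2],
    [294,-69,1,0.007,0,-0.812,0.2],
    [294,-69,1,0.007,0,-0.812,0.2],
    [294,-69,1,0.007,0,-0.812,0.2]
  ]
}}

```text
time: 3.58
eef_pos: [0.6029, 0.0332, 0.0944]
ee_rot: [-3.134, -0.003, 1.64]
wrist_force: [0.2, -0.4, -0.4]
gripper_width: 0.0288
finger_force: 30.4
```

>>> {"op": "play_rows", "data": {
  "series": [
    [0,0,0,0,0,0,0.2],
    [0,0,0,0,0,0,0.2]
  ]
}}

```text
time: 3.82
eef_pos: [0.6018, 0.0308, 0.0945]
ee_rot: [-3.134, -0.002, 1.635]
wrist_force: [0.2, 0.1, -0.3]
gripper_width: 0.0285
finger_force: 30.4
```

Run:
```python
from h import *
from station import ctrl
s=ctrl.sense();print(s["eef_pos"],s["ee_rot"],s["gripper_width"],s["finger_force"])
print(go(s,.6041,.0299,.014,1.635))
c=wcap(ctrl);f=c["frame"];cv2.imwrite("pics/w2.png",f)
import pickle;R=pickle.load(open("R.pkl","rb"))
for n in("padL","padM","padR"): print(n,proj(c,hull(K["pad"],*R[n][:3],0))[4:].round(0).tolist())
```

```text
[0.60184949 0.03084189 0.09448104] [-3.13356629e+00 -2.45684497e-03  1.63486402e+00] 0.028548103011845804 30.43561577796936
[-1.3, 2.8, 80.5, -0.008, -0.002, -0.0]
padL [[240.0, -30.0], [392.0, -15.0], [373.0, 141.0], [236.0, 129.0]]
padM [[255.0, 187.0], [387.0, 186.0], [382.0, 306.0], [262.0, 307.0]]
padR [[371.0, 343.0], [364.0, 437.0], [257.0, 435.0], [254.0, 340.0]]
```

View pics/w2.png

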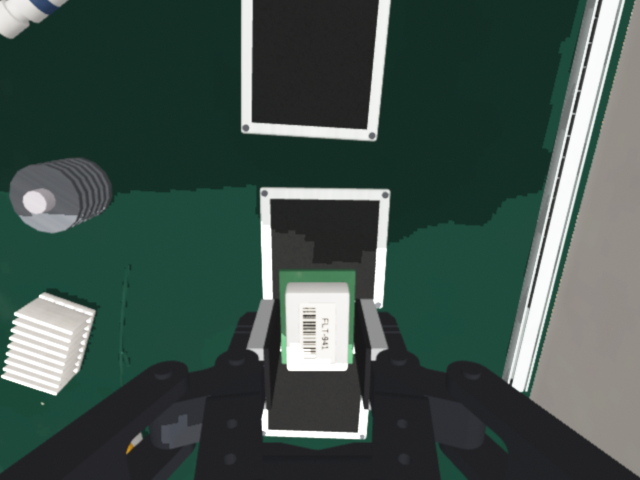

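The middle pad's far corners are at (260,188) and (390,190), about 2 mm off in u from the prediction, the same bias the module showed. The module is held straight. Lowering it onto the pad.

>>> {"op": "play_rows", "data": {
  "series": [
    [-1.3,3.3,40,-0.008,-0.002,0,0.2],
    [-1.3,3.3,70,-0.008,-0.002,0,0.2],
    [-1.3,3.3,79,-0.008,-0.002,0,0.2],
    [-1.3,3.3,80,-0.008,-0.002,0,0.2],
    [-1.3,3.3,80,-0.008,-0.002,0,0.2]
  ]
}}

```text
time: 4.5
eef_pos: [0.606, 0.0297, 0.0169]
ee_rot: [3.138, -0.001, 1.634]
wrist_force: [0.1, -0.5, -0.7]
gripper_width: 0.029
finger_force: 30.4
```

>>> {"op": "play_rows", "data": {
  "series": [
    [0,0,0,0,0,0,0.7],
    [0,0,0,0,0,0,0.7],
    [0,0,0,0,0,0,0.7],
    [0,0,-40,0,0,0,0.7],
    [0,0,-100,0,0,0,0.7]
  ]
}}

```text
time: 5.12
eef_pos: [0.6039, 0.03, 0.1147]
ee_rot: [-3.139, -0.001, 1.635]
wrist_force: [-0.1, 0.0, 0.3]
gripper_width: 0.0595
finger_force: 0.0
```

Run:
```python
from h import *
from station import ctrl
s=ctrl.sense();print(s["eef_pos"],s["ee_rot"],s["gripper_width"],s["finger_force"])
print(go(s,.4347,-.0408,.12,1.297))
```

```text
[0.60393313 0.02995709 0.11470548] [-3.13945290e+00 -7.53736321e-04  1.63488431e+00] 0.05950233234286389 0.0
[-59.8, -173.4, -5.0, -0.002, -0.0, 0.338]
```

>>> {"op": "play_rows", "data": {
  "series": [
    [-60,-173,-15,0,0,0.338,0.75],
    [-60,-173,-15,0,0,0.338,0.75],
    [-60,-173,-15,0,0,0.338,0.75],
    [-60,-173,-15,0,0,0.338,0.75],
    [-60,-173,-15,0,0,0.338,0.75]
  ]
}}

```text
time: 5.75
eef_pos: [0.4369, -0.041, 0.1305]
ee_rot: [3.139, -0.002, 1.297]
wrist_force: [0.1, 0.6, 0.6]
gripper_width: 0.0635
finger_force: 0.0
```

Run:
```python
from h import *
from station import ctrl
import pickle
c=wcap(ctrl);f=c["frame"];cv2.imwrite("pics/w3.png",f);s=ctrl.sense()
print(s["eef_pos"],s["ee_rot"],s["gripper_width"])
print(proj(c,hull(K["heat"],.4347,-.0408,-.2735,0)).round(0).tolist())
t=ctrl.capture("top");cv2.imwrite("pics/t1.png",t["frame"])
print(go(s,.4347,-.0408,.011,1.297))
```

```text
[ 0.43716207 -0.04081512  0.13021666] [ 3.13942374e+00 -1.46797166e-03  1.29703526e+00] 0.06447267940522858
[[338.0, 194.0], [337.0, 263.0], [289.0, 263.0], [288.0, 194.0], [340.0, 202.0], [339.0, 277.0], [287.0, 277.0], [285.0, 202.0]]
[-0.8, -2.6, 119.2, 0.002, -0.001, 0.0]
```

View pics/w3.png

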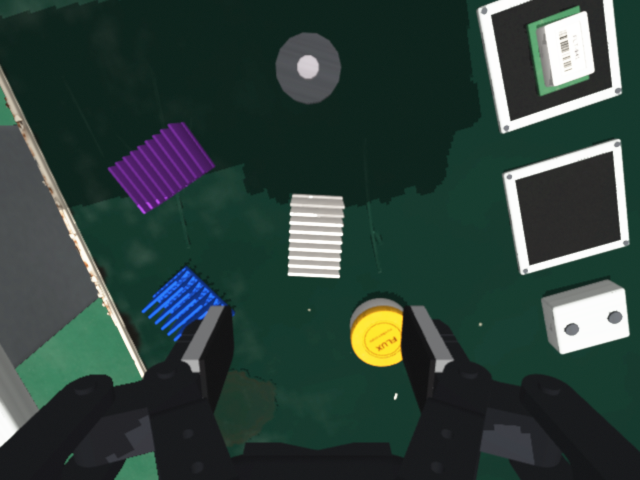

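The heatsink spans u 288–345 and v 195–277, as predicted apart from the same small u bias. The flux tin at (380,335) is clear. Grasping.

>>> {"op": "play_rows", "data": {
  "series": [
    [-1,-1.5,60,0,0,0,0.75],
    [-1,-1.5,100,0,0,0,0.75],
    [-1,-1.5,120,0,0,0,0.75],
    [-1,-1.5,120,0,0,0,0.75],
    [-1,-1.5,120,0,0,0,0.75]
  ]
}}

```text
time: 6.48
eef_pos: [0.4357, -0.0413, 0.0108]
ee_rot: [3.14, -0.001, 1.297]
wrist_force: [-0.4, -0.6, 0.6]
gripper_width: 0.0641
finger_force: 0.0
```

>>> {"op": "play_rows", "data": {
  "series": [
    [0,0,0,0,0,0,0.2],
    [0,0,0,0,0,0,0.2],
    [0,0,0,0,0,0,0.2],
    [0,0,0,0,0,0,0.2],
    [0,0,0,0,0,0,0.2]
  ]
}}

```text
time: 7.1
eef_pos: [0.4356, -0.0415, 0.0112]
ee_rot: [3.138, -0.002, 1.297]
wrist_force: [0.4, -0.5, 5.8]
gripper_width: 0.0332
finger_force: 29.7
```

>>> {"op": "play_rows", "data": {
  "series": [
    [0,0,-50,0,0,0,0.2],
    [0,0,-100,0,0,0,0.2],
    [0,0,-110,0,0,0,0.2],
    [0,0,-110,0,0,0,0.2]
  ]
}}

```text
time: 7.6
eef_pos: [0.435, -0.0416, 0.1203]
ee_rot: [3.139, -0.001, 1.297]
wrist_force: [0.8, 0.2, -0.7]
gripper_width: 0.0337
finger_force: 30.0
```

Run:
```python
from h import *
from station import ctrl
s=ctrl.sense();print(s["eef_pos"],s["ee_rot"],s["gripper_width"],s["finger_force"])
print(go(s,.605,.03,.12,1.635))
f=cv2.imread("pics/t1.png")
cap={**__import__("pickle").load(open("cap0.pkl","rb"))["top"]}
cr=f[155:215,190:440];cv2.imwrite("pics/c2.png",cv2.resize(cr,None,fx=3.2,fy=3.2,interpolation=cv2.INTER_CUBIC))
w=((f.min(2)>150)).astype(np.uint8); 
n,L,S,C=cv2.connectedComponentsWithStats(w[165:200,300:334]); print(S,C.round(1))
print(proj(cap,hull(K["filt"],.605,.03,.064,.005)).round(1).tolist())
```

```text
[ 0.43495105 -0.04157542  0.12034722] [ 3.13905357e+00 -1.44971854e-03  1.29677209e+00] 0.033745218806511657 29.976043024373666
[114.9, 144.3, 0.9, 0.003, -0.001, -0.338]
[[  0   1  34  33 764]
 [  0   0  34  27  99]
 [  8   8  19  13 225]
 [  0  18  34  17 102]] [[15.8 17.4]
 [21.8  5.1]
 [16.7 14. ]
 [15.9 31.9]]
[[304.7, 175.1], [326.0, 173.3], [327.4, 187.9], [306.0, 189.8], [304.6, 172.4], [326.3, 170.6], [327.7, 185.5], [305.9, 187.4]]
```

View pics/c2.png

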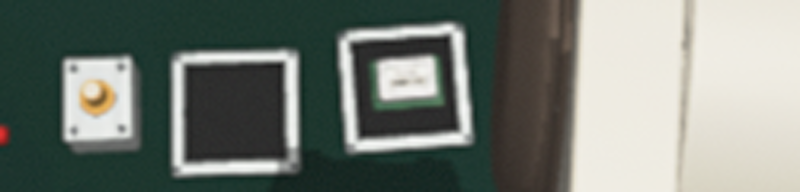

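The module sits centred on its pad: the can's centre is at (316.7,179.0) in the top image, against a predicted (316.1,179). Taking the heatsink over.

>>> {"op": "play_rows", "data": {
  "series": [
    [115,144.5,1,0.003,-0.001,-0.338,0.2],
    [115,144.5,1,0.003,-0.001,-0.338,0.2],
    [115,144.5,1,0.003,-0.001,-0.338,0.2],
    [115,144.5,1,0.003,-0.001,-0.338,0.2],
    [115,144.5,1,0.003,-0.001,-0.338,0.2]
  ]
}}

```text
time: 8.22
eef_pos: [0.6038, 0.03, 0.1173]
ee_rot: [-3.137, -0.0, 1.635]
wrist_force: [0.7, 0.2, 0.1]
gripper_width: 0.0336
finger_force: 30.0
```

Run:
```python
from h import *
from station import ctrl
s=ctrl.sense();print(s["eef_pos"],s["ee_rot"],s["gripper_width"],s["finger_force"])
print(go(s,.605,.03,.0335,1.635))
```

```text
[0.60379804 0.03000032 0.11727207] [-3.13653916e+00 -1.35543943e-04  1.63502043e+00] 0.03362056527181885 30.02025387094136
[-0.1, 1.6, 83.8, -0.005, -0.0, 0.0]
```

>>> {"op": "play_rows", "data": {
  "series": [
    [0,1.2,40,-0.005,0,0,0.2],
    [0,1.2,70,-0.005,0,0,0.2],
    [0,1.2,80,-0.005,0,0,0.2],
    [0,1.2,83,-0.005,0,0,0.2],
    [0,1.2,84,-0.005,0,0,0.2]
  ]
}}

```text
time: 8.85
eef_pos: [0.6064, 0.03, 0.0368]
ee_rot: [3.136, -0.0, 1.635]
wrist_force: [0.1, 0.2, -0.5]
gripper_width: 0.0335
finger_force: 30.0
```

>>> {"op": "play_rows", "data": {
  "series": [
    [0,0,0.5,0,0,0,0.2],
    [0,0,0.5,0,0,0,0.75],
    [0,0,0.5,0,0,0,0.75],
    [0,0,0.5,0,0,0,0.75],
    [0,0,0.5,0,0,0,0.75]
  ]
}}

```text
time: 9.48
eef_pos: [0.606, 0.0302, 0.0349]
ee_rot: [3.138, -0.0, 1.635]
wrist_force: [0.4, -0.2, 0.1]
gripper_width: 0.0641
finger_force: 0.0
```

>>> {"op": "play_rows", "data": {
  "series": [
    [0,0,-40,0,0,0,0.75],
    [0,0,-90,0,0,0,0.75],
    [0,0,-90,0,0,0,0.75]
  ]
}}

```text
time: 9.85
eef_pos: [0.6076, 0.0302, 0.1296]
ee_rot: [3.131, -0.0, 1.635]
wrist_force: [0.8, 0.3, -0.6]
gripper_width: 0.0639
finger_force: 0.0
```

Run:
```python
from h import *
from station import ctrl
s=ctrl.sense();print(s["eef_pos"],s["ee_rot"],s["gripper_width"],s["finger_force"])
print(go(s,.4529,.1561,.12,.616))
```

```text
[0.60762972 0.03023306 0.12958175] [ 3.13084422e+00 -1.14660950e-04  1.63484594e+00] 0.06393394100009334 0.0
[135.5, -146.5, 8.0, 0.01, -0.006, 1.019]
```

>>> {"op": "play_rows", "data": {
  "series": [
    [135,-146,8,0.005,-0.003,1.02,0.6],
    [135,-146,8,0.005,-0.003,1.02,0.6],
    [135,-146,8,0.005,-0.003,1.02,0.6],
    [135,-146,8,0.005,-0.003,1.02,0.6],
    [135,-146,8,0.005,-0.003,1.02,0.6]
  ]
}}

```text
time: 10.48
eef_pos: [0.4501, 0.1563, 0.1159]
ee_rot: [-3.141, 0.002, 0.702]
wrist_force: [0.9, 0.1, 0.8]
gripper_width: 0.0511
finger_force: 0.0
```

Run:
```python
from h import *
from station import ctrl
s=ctrl.sense();print(s["q"],s["eef_pos"],s["ee_rot"],s["gripper_width"])
print(go(s,.4529,.1561,.12,.616))
```

```text
[ 3.34141062e-01 -9.96144874e-02 -2.32201465e-01  1.43999213e+00
  2.96720401e-04  2.77378866e+00] [0.45009433 0.15634353 0.11591647] [-3.14067475e+00  1.55685615e-03  7.01945507e-01] 0.05105428733035496
[2.0, 2.0, -4.1, -0.001, 0.002, 0.086]
```

>>> {"op": "play_rows", "data": {
  "series": [
    [2,2,-4,0,0.001,0.086,0.6],
    [2,2,-4,0,0.001,0.086,0.6],
    [2,2,-4,0,0.001,0.086,0.6]
  ]
}}

```text
time: 10.85
eef_pos: [0.4539, 0.1552, 0.1199]
ee_rot: [-3.141, 0.001, 0.622]
wrist_force: [1.0, 0.5, 0.1]
gripper_width: 0.0512
finger_force: 0.0
```

Run:
```python
from h import *
from station import ctrl
c=wcap(ctrl);f=c["frame"];cv2.imwrite("pics/w4.png",f);s=ctrl.sense()
print(s["eef_pos"],s["ee_rot"],s["gripper_width"])
print(proj(c,hull(K["att"],.4529,.1561,.616,0)).round(0).tolist())
t=ctrl.capture("top");cv2.imwrite("pics/t2.png",t["frame"])
print(go(s,.4529,.1561,.008,.616))
```

```text
[0.45397486 0.15518296 0.11997756] [-3.14076580e+00  8.92113213e-04  6.21532262e-01] 0.05086373630405616
[[302.0, 194.0], [328.0, 194.0], [327.0, 271.0], [302.0, 271.0], [301.0, 199.0], [329.0, 199.0], [327.0, 280.0], [301.0, 280.0]]
[-0.2, -1.3, 112.0, -0.001, 0.001, 0.006]
```

View pics/w4.png

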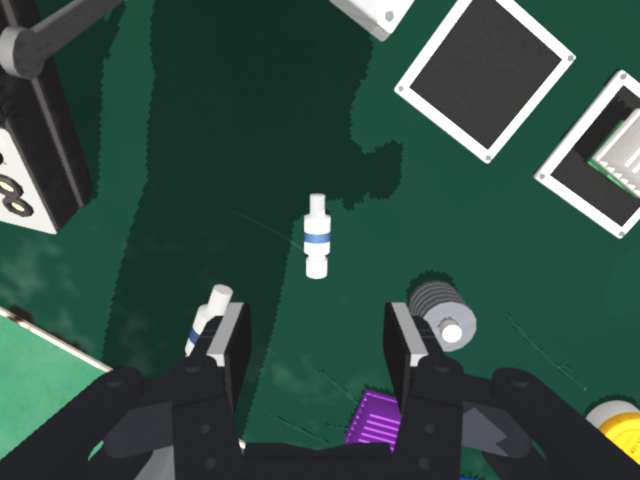

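The attenuator is at u 304–330 and v 194–278, matching the prediction. Grasping.

>>> {"op": "play_rows", "data": {
  "series": [
    [0,-0.5,60,0,0,0.006,0.6],
    [0,-0.5,100,0,0,0.006,0.6],
    [0,-0.5,112,0,0,0.006,0.6],
    [0,-0.5,112,0,0,0.006,0.6],
    [0,-0.5,112,0,0,0.006,0.6]
  ]
}}

```text
time: 11.58
eef_pos: [0.4549, 0.1561, 0.0103]
ee_rot: [3.142, -0.002, 0.614]
wrist_force: [-0.2, 0.1, 0.6]
gripper_width: 0.0511
finger_force: 0.0
```

>>> {"op": "play_rows", "data": {
  "series": [
    [0,0,0,0,0,0,0.05],
    [0,0,0,0,0,0,0.05],
    [0,0,0,0,0,0,0.05],
    [0,0,0,0,0,0,0.05],
    [0,0,0,0,0,0,0.05]
  ]
}}

```text
time: 12.2
eef_pos: [0.4543, 0.1559, 0.0093]
ee_rot: [-3.141, -0.001, 0.614]
wrist_force: [-0.7, -0.0, 5.4]
gripper_width: 0.0137
finger_force: 31.0
```

>>> {"op": "play_rows", "data": {
  "series": [
    [0,0,-50,0,0,0,0.05],
    [0,0,-100,0,0,0,0.05],
    [0,0,-110,0,0,0,0.05],
    [0,0,-110,0,0,0,0.05]
  ]
}}

```text
time: 12.7
eef_pos: [0.4541, 0.1558, 0.1186]
ee_rot: [-3.141, -0.001, 0.614]
wrist_force: [-0.4, -0.5, -0.8]
gripper_width: 0.0141
finger_force: 30.4
```

Run:
```python
from h import *
from station import ctrl
s=ctrl.sense();print(s["eef_pos"],s["ee_rot"],s["gripper_width"],s["finger_force"])
print(go(s,.592,.1339,.12,1.635))
```

```text
[0.4541064  0.15578239 0.11858902] [-3.14117262e+00 -5.13995671e-04  6.14052613e-01] 0.0140919803228351 30.360628366470337
[100.1, 97.3, -1.4, -0.0, -0.001, -1.021]
```

>>> {"op": "play_rows", "data": {
  "series": [
    [100,97.5,-1,0,0,-1.021,0.05],
    [100,97.5,-1,0,0,-1.021,0.05],
    [100,97.5,-1,0,0,-1.021,0.05],
    [100,97.5,-1,0,0,-1.021,0.05],
    [100,97.5,-1,0,0,-1.021,0.05]
  ]
}}

```text
time: 13.32
eef_pos: [0.5911, 0.1332, 0.1164]
ee_rot: [-3.137, 0.001, 1.557]
wrist_force: [-0.7, 0.4, -0.7]
gripper_width: 0.0139
finger_force: 30.4
```

>>> {"op": "play_rows", "data": {
  "series": [
    [0,0,0,0,0,-0.09,0.05],
    [0,0,0,0,0,-0.09,0.05],
    [0,0,0,0,0,-0.09,0.05]
  ]
}}

```text
time: 13.7
eef_pos: [0.5913, 0.1335, 0.1181]
ee_rot: [-3.139, -0.0, 1.639]
wrist_force: [0.6, 0.1, -0.4]
gripper_width: 0.0137
finger_force: 30.4
```

Run:
```python
from h import *
from station import ctrl
s=ctrl.sense();print(s["eef_pos"],s["ee_rot"],s["gripper_width"],s["finger_force"])
print(go(s,.592,.1339,.016,1.635))
c=wcap(ctrl);f=c["frame"];cv2.imwrite("pics/w5.png",f)
print(proj(c,hull(K["pad"],.5913,.1339,1.5483,0))[4:].round(0).tolist())
```

```text
[0.59131461 0.13351202 0.11814524] [-3.13931485e+00 -1.57254945e-04  1.63942273e+00] 0.013666893075806838 30.353132486343384
[0.3, 0.9, 102.1, -0.002, -0.0, 0.004]
[[262.0, 172.0], [382.0, 183.0], [367.0, 292.0], [257.0, 283.0]]
```

View pics/w5.png

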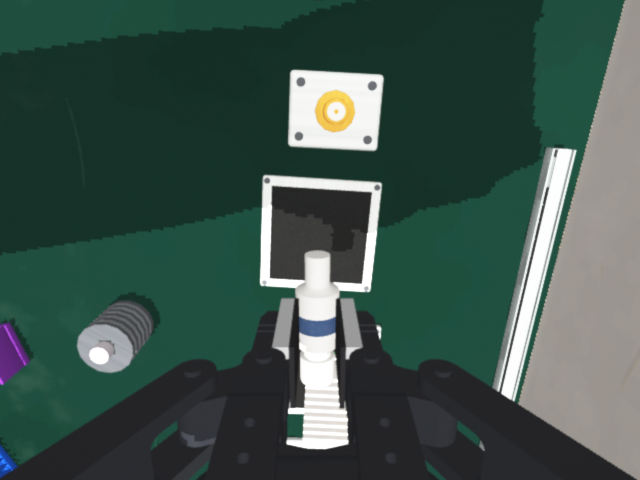

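The left pad's corners are at (262,176), (382,181), (371,292) and (260,286), as predicted to about 1 mm, with the source block beyond it. Lowering the attenuator.

>>> {"op": "play_rows", "data": {
  "series": [
    [0.3,1,60,-0.002,0,0.004,0.05],
    [0.3,1,90,-0.002,0,0.004,0.05],
    [0.3,1,99,-0.002,0,0.004,0.05],
    [0.3,1,102,-0.002,0,0.004,0.05],
    [0.3,1,102,-0.002,0,0.004,0.05]
  ]
}}

```text
time: 14.38
eef_pos: [0.5935, 0.1342, 0.0187]
ee_rot: [3.138, -0.001, 1.637]
wrist_force: [0.3, -0.2, 0.2]
gripper_width: 0.014
finger_force: 30.4
```

>>> {"op": "play_rows", "data": {
  "series": [
    [0,0,0,0,0,0,0.05],
    [0,0,0.5,0,0,0,0.5],
    [0,0,0.5,0,0,0,0.5],
    [0,0,0.5,0,0,0,0.5],
    [0,0,0.5,0,0,0,0.5]
  ]
}}

```text
time: 15.0
eef_pos: [0.5926, 0.134, 0.0168]
ee_rot: [3.14, -0.0, 1.638]
wrist_force: [-0.0, -0.4, -0.1]
gripper_width: 0.0426
finger_force: 0.0
```

>>> {"op": "play_rows", "data": {
  "series": [
    [0,0,-40,0,0,0,0.7],
    [0,0,-90,0,0,0,0.7],
    [0,0,-110,0,0,0,0.75],
    [0,0,-110,0,0,0,0.75]
  ]
}}

```text
time: 15.5
eef_pos: [0.5934, 0.1342, 0.1285]
ee_rot: [3.137, -0.001, 1.638]
wrist_force: [0.2, 0.5, 0.1]
gripper_width: 0.0639
finger_force: 0.0
```

Run:
```python
from h import *
from station import ctrl
s=ctrl.sense();print(s["eef_pos"],s["ee_rot"],s["gripper_width"],s["finger_force"])
print(go(s,.4605,.0578,.13,1.635))
```

```text
[0.59341397 0.13418815 0.12852074] [ 3.13709265e+00 -9.10248532e-04  1.63755340e+00] 0.06394081246824564 0.0
[-67.4, -137.7, -2.2, 0.004, -0.001, 0.003]
```

>>> {"op": "play_rows", "data": {
  "series": [
    [-67,-138,-2,0,0,0,0.75],
    [-67,-138,-2,0,0,0,0.75],
    [-67,-138,-2,0,0,0,0.75],
    [-67,-138,-2,0,0,0,0.75],
    [-67,-138,-2,0,0,0,0.75]
  ]
}}

```text
time: 16.12
eef_pos: [0.4596, 0.0581, 0.1278]
ee_rot: [3.141, -0.0, 1.637]
wrist_force: [1.3, 1.4, -0.3]
gripper_width: 0.0641
finger_force: 0.0
```

Run:
```python
from h import *
from station import ctrl
c=wcap(ctrl);f=c["frame"];cv2.imwrite("pics/w6.png",f);s=ctrl.sense()
print(s["eef_pos"],s["ee_rot"],s["gripper_width"])
p=proj(c,hull(K["load"],.4605,.0578,0,0)); print(p[:40].min(0),p[:40].max(0),p[40:].min(0),p[40:].max(0))
print(go(s,.4605,.0578,.014,1.635))
```

```text
[0.45973695 0.05820512 0.12785203] [ 3.14094328e+00 -4.32467693e-04  1.63771072e+00] 0.06393628184487186
[291.71981081 204.54768644] [343.59765741 254.45479659] [288.50281875 216.90004608] [347.15812774 272.64967106]
[-0.5, 0.7, 113.9, 0.001, -0.0, 0.003]
```

View pics/w6.png

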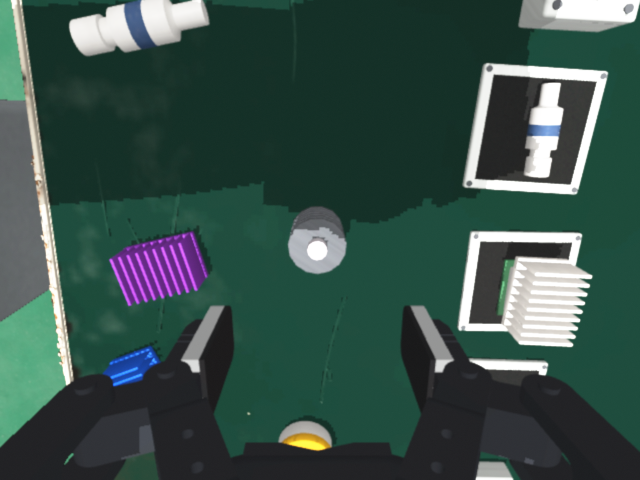

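The load's top face spans u 288–347 and v 216–273, exactly as predicted. The attenuator at (544,130) looks centred on its pad. Grasping the load.

>>> {"op": "play_rows", "data": {
  "series": [
    [-0.5,0.7,60,0,0,0,0.75],
    [-0.5,0.7,100,0,0,0,0.75],
    [-0.5,0.7,114,0,0,0,0.75],
    [-0.5,0.7,114,0,0,0,0.75],
    [-0.5,0.7,114,0,0,0,0.75]
  ]
}}

```text
time: 16.8
eef_pos: [0.4614, 0.0578, 0.0162]
ee_rot: [3.138, -0.001, 1.638]
wrist_force: [0.1, 0.4, 0.1]
gripper_width: 0.0642
finger_force: 0.0
```

>>> {"op": "play_rows", "data": {
  "series": [
    [0,0,0,0,0,0,0.2],
    [0,0,0,0,0,0,0.2],
    [0,0,0,0,0,0,0.2],
    [0,0,0,0,0,0,0.2],
    [0,0,0,0,0,0,0.2]
  ],
  "newtons": 40
}}

```text
time: 17.42
eef_pos: [0.4609, 0.0576, 0.016]
ee_rot: [3.138, -0.001, 1.637]
wrist_force: [-1.4, 0.1, 5.7]
gripper_width: 0.0344
finger_force: 39.4
```

>>> {"op": "play_rows", "data": {
  "series": [
    [0,0,-50,0,0,0,0.2],
    [0,0,-100,0,0,0,0.2],
    [0,0,-110,0,0,0,0.2],
    [0,0,-110,0,0,0,0.2]
  ]
}}

```text
time: 17.92
eef_pos: [0.4603, 0.0575, 0.1249]
ee_rot: [3.139, -0.0, 1.637]
wrist_force: [0.7, -0.2, -1.9]
gripper_width: 0.0345
finger_force: 40.5
```

Run:
```python
from h import *
from station import ctrl
s=ctrl.sense();print(s["eef_pos"],s["ee_rot"],s["gripper_width"],s["finger_force"])
print(go(s,.605,-.0717,.12,1.635))
```

```text
[0.46032914 0.05748742 0.12486233] [ 3.13910478e+00 -4.78652301e-04  1.63749987e+00] 0.03450750188442293 40.505738854408264
[-138.5, 135.7, 5.1, 0.002, -0.0, 0.002]
```

>>> {"op": "play_rows", "data": {
  "series": [
    [-138.5,136,2,0,0,0,0.2],
    [-138.5,136,2,0,0,0,0.2],
    [-138.5,136,2,0,0,0,0.2],
    [-138.5,136,2,0,0,0,0.2],
    [-138.5,136,2,0,0,0,0.2]
  ]
}}

```text
time: 18.55
eef_pos: [0.6041, -0.0718, 0.1205]
ee_rot: [-3.139, -0.001, 1.637]
wrist_force: [0.2, -0.6, -1.8]
gripper_width: 0.0344
finger_force: 40.7
```

Run:
```python
from h import *
from station import ctrl
s=ctrl.sense();print(s["eef_pos"],s["ee_rot"],s["gripper_width"],s["finger_force"])
print(go(s,.605,-.0717,.0222,1.635))
```

```text
[ 0.60411639 -0.07178643  0.12047105] [-3.13940481e+00 -1.18586505e-03  1.63669812e+00] 0.03436109939719233 40.69799602031708
[-0.1, 1.1, 98.3, -0.002, -0.001, 0.002]
```

>>> {"op": "play_rows", "data": {
  "series": [
    [0,0.8,60,-0.002,0,0,0.2],
    [0,0.8,90,-0.002,0,0,0.2],
    [0,0.8,96,-0.002,0,0,0.2],
    [0,0.8,98,-0.002,0,0,0.2],
    [0,0.8,98.5,-0.002,0,0,0.2]
  ]
}}

```text
time: 19.18
eef_pos: [0.6067, -0.0713, 0.026]
ee_rot: [3.136, 0.0, 1.638]
wrist_force: [1.0, 0.3, -1.2]
gripper_width: 0.0343
finger_force: 40.8
```

>>> {"op": "play_rows", "data": {
  "series": [
    [0,0,0,0,0,0,0.2],
    [0,0,0.5,0,0,0,0.75],
    [0,0,0.5,0,0,0,0.75],
    [0,0,0.5,0,0,0,0.75],
    [0,0,0.5,0,0,0,0.75]
  ]
}}

```text
time: 19.8
eef_pos: [0.6059, -0.0716, 0.0237]
ee_rot: [3.138, -0.0, 1.637]
wrist_force: [0.0, -0.1, -0.5]
gripper_width: 0.0639
finger_force: 0.0
```

>>> {"op": "play_rows", "data": {
  "series": [
    [0,0,-40,0,0,0,0.75],
    [0,0,-90,0,0,0,0.75],
    [-30,-100,-150,0,0,0,0.75],
    [-60,-180,-150,0,0,0,0.75],
    [-80,-200,-150,0,0,0,0.75]
  ]
}}

```text
time: 20.42
eef_pos: [0.4435, -0.1456, 0.1678]
ee_rot: [3.137, 0.0, 1.639]
wrist_force: [0.4, -0.6, 0.7]
gripper_width: 0.064
finger_force: 0.0
```

>>> {"op": "play_rows", "data": {
  "series": [
    [-100,-60,0,0,0,0,0.75],
    [-150,-60,0,0,0,0,0.75],
    [-150,-60,0,0,0,0,0.75],
    [-150,-60,0,0,0,0,0.75]
  ]
}}

```text
time: 20.92
eef_pos: [0.3942, -0.3011, 0.1665]
ee_rot: [3.138, -0.0, 1.634]
wrist_force: [1.0, 0.8, 0.0]
gripper_width: 0.0643
finger_force: 0.0
```

Run:
```python
from h import *
from station import ctrl
import pickle
s=ctrl.sense();print(s["time"],s["eef_pos"],s["qvel"].round(3))
t=ctrl.capture("top");f=t["frame"]; sc=ctrl.capture("scene")["frame"]
a=cv2.resize(f[150:280,200:440],(800,433),interpolation=cv2.INTER_CUBIC); b=cv2.resize(sc[190:280,240:360],(222,166),interpolation=cv2.INTER_CUBIC)
a=np.vstack([a,np.zeros((166,800,3),np.uint8)]); a[433:,:222]=b; cv2.imwrite("pics/f1.png",a)
k=800/240
for n,q in dict(heat=hull(K["heat"],.605,.030,.064,.021),filt=hull(K["filt"],.605,.030,.064,.005),load=hull(K["load"],.6045,-.0717,0,.005),att=hull((.016,.054,.017),.5925,.134,.066,.005)).items():
    p=(proj(t,q)-[200,150])*k; print(n,p.min(0).round(),p.max(0).round())
bg=np.median(f[205:235,200:480].reshape(-1,3),0); print("flux",fit(t,comp(fg(f,bg),(401,251)),K["flux"],0))
```

```text
20.925 [ 0.39417236 -0.30105175  0.16654503] [ 0.052 -0.016 -0.017  0.012  0.012  0.036]
heat [341.  51.] [435. 129.]
filt [349.  69.] [426. 133.]
load [529.  54.] [599. 131.]
att [159. 104.] [257. 147.]
flux [ 0.462  -0.1259  1.4811  0.8945]
```

View pics/f1.png

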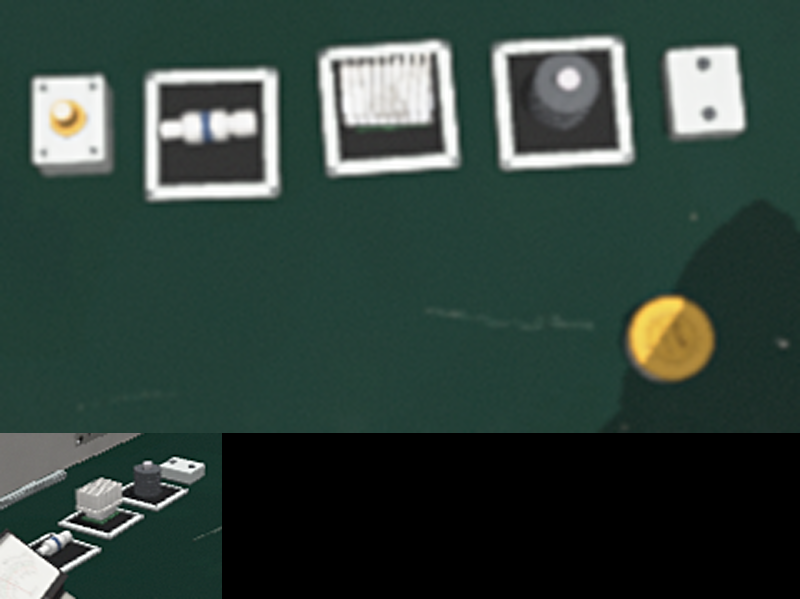

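The parts sit where they were predicted: attenuator u 159–257, heatsink 340–435, load 530–600. The flux tin hasn't moved. Handing in.

```bash
python3 -c "
from station import ctrl
print(ctrl.close_job())"
```

```text
the job is handed in; nothing more can be done
None
```

I set out the full chain and handed it in at about 21 s on the robot's clock. In the final camera check the attenuator, filter module with heatsink on top, and dummy load were all where planned on their pads, and the flux tin had not moved; the hand-in returned no verdict.

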